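# Release the left-hand spindle lock and start the winder

## Task

Get the bench winder running: first take the loose wooden block off the round faceplate and put it in the empty yellow bin beside the winder. Then release the spindle lock, the bar knob with the engraved line; its thread is left-handed, so unscrew it by turning it clockwise, until its line meets the line engraved on its collar. Only then pull the round start knob well out (upward) to switch on and let it spring back to rest; do not tighten the lock, do not turn the unmarked bar knob, and leave everything else where it stands.

Things in the scene. Friction and masses are not known exactly. Their poses are not given: they have to be found in the camera images.
- machine: Bench winder (fixed): green deck 300 x 300 x 50 mm, origin under its centre on the table, -x side towards the robot. Round steel faceplate of radius 70 mm centred at x = +60, y = 0, flat top 70 mm above the table; grey housing 45 x 170 x 75 mm high at x = +170. Lock, start and tension posts stand in a row near x = -70, in any order, about 105 mm apart.
- lock_post: Collar of the spindle lock, dark steel disc of radius 26 mm, 16 mm high, fixed on the deck; origin at the centre of its underside (50 mm above the table). One black engraved line, 5 mm wide, runs out along its -x direction on its top and side.
- lock_knob (a joint): Angle of the lock knob (rad): grows as it is turned clockwise seen from above, which unscrews it (left-hand thread); range 0 (tight against its seat, a hard stop) to 4.0. At 2.80 its engraved line meets the collar's line. It starts between 0.25 and 1.1, stays where it is left, turns with 0.12 N m of friction and rises 1.6 mm per rad.
- lock_grip (a point): On the lock knob's axis, about 100 mm above the table, 12 mm below its top; turns and rises with it. Knob: steel bar 46 mm long (this point's x), 14 mm thick (y), 38 mm high, on a disc of radius 15 mm whose top is 26 mm below this point. Its engraved line runs from the axis to the bar's end along this point's -x; when the lines meet, this point's x and lock_post's x point the same way.
- start_post: Housing of the start knob: dark steel cylinder of radius 22 mm, 22 mm high, fixed on the deck; origin at the centre of its underside (50 mm above the table).
- start_knob (a joint): Pull of the start knob (m), straight up: 0 at rest, end stop at 0.020; the switch goes on at 0.013. A spring pulls it back: 3.6 N at rest, 9.6 N at the stop.
- start_grip (a point): Centre of the start knob's head, on its vertical axis, 99 mm above the table at rest; moves with it. Round black head of radius 16 mm and 25 mm high (from 13 mm below to 12 mm above this point) on a thin stem; 14 mm free below the head.
- tension_post: Collar of the tension knob, the same as the lock's but with no line; origin at the centre of its underside.
- tension_grip (a point): On the tension knob's axis, 12 mm below its top. The same steel bar as the lock knob but without an engraved line, at any angle (bar along this point's x): to be left alone.
- tension_tip (a point): Point of the tension knob 20 mm out from its axis along the bar (+x of tension_grip).
- block: Loose wooden block 60 x 32 x 32 mm (x, y, z), under 70 g, lying on the faceplate at any yaw; origin at the centre of its underside. Grip it across the 32 mm.
- bin: Yellow open-topped bin, fixed on the table, 200 x 140 x 85 mm outside (x, y, z), walls and floor 5 mm, empty; origin at the centre of its underside. A lip at its +x end reaches 6 mm outward. It stands to the left or right of the machine.
- spool: Bystander, fixed: wooden cable spool standing on its flange, radius 68 mm, 90 mm high; origin at the centre of its underside. It stands on the other side of the machine from the bin.
- glue: Bystander, loose, upright on the deck near a far corner: glue bottle of radius 17 mm, 75 mm high; origin at the centre of its underside.
- jar: Bystander, loose, upright on the deck near the other far corner: jar of radius 19 mm, 55 mm high; origin at the centre of its underside.
- offcut: Bystander, loose, on the deck's near edge: offcut 18 x 42 x 14 mm; origin at the centre of its underside.
- screwdriver: Bystander, loose: stubby screwdriver 80 mm long along its x, lying on the deck beside the faceplate.
- mug: Bystander, loose: mug of radius 38 mm, 90 mm high, handle at its +y, on the table at the far left; origin at the centre of its underside.
- tape: Bystander, loose: roll of tape lying flat, radius 45 mm, 25 mm high, on the table at the far right; origin at the centre of its underside.
Not all that is in view belongs to the job. What is shaped like the block but blue or orange is not meant.

How it is judged:
By the outcome, as a careful person would: the job done as asked, in the order asked, and still so for the second after the job is handed in, with the robot touching nothing.
It also fails if it takes over 67 s, if anything falls off the work surface, if the arm or the gripper's body presses on something with over 40 N, if the wrist force passes 120 N, or if a joint passes its speed limit or range.

## Robot

A 6-joint arm with a two-finger parallel gripper is mounted at the origin on the work surface. World frame = base frame: x ahead of the robot, y to its left, z up, the work surface at z = 0. Lengths are in m, angles in rad, forces in N, time in s.
With the tool pointing down it reaches from about 0.325 to 1 m from the base axis. Payload 5.1 kg.
Tool frame: the origin (TCP) lies at the very end of the fingers, on their centre line; the grasp point (between the pads) lies 19 mm behind it; z points along the fingers, y is the line along which they close (so a half turn about z gives the same grasp; the last joint's range is limited). The gripper opens to 85 mm and grips with 20 to 120 N. Pads are 22 mm wide; open, the fingers measure 114 mm over their backs; the gripper's body (76 mm by 85 mm) begins 54 mm behind the grasp point. The pads swing forward as they close: fully open they stand 13 mm farther back than shut.
Start: joints at [1.171, 0.124, 1.65, -0, 1.367, -0.083], TCP at [0.203, 0.618, 0.231] pointing down, gripper open.
Joint ranges: [-2.61, 2.61], [-1.02, 2.33], [0.03, 2.71], [-1.35, 4.49], [0.32, 2.68], [-2.91, 2.91]. Speed limits (rad/s): [2.57, 2.57, 3.14, 3.14, 3.14, 3.14].

## Interface

Orientations are given as [roll, pitch, yaw] about the fixed x, y, z axes, in that order (R = Rz(yaw) Ry(pitch) Rx(roll)).
In Python, from cell import bot gives the robot as it stands.
- The arm moves only by the tool move_arm, never from a script. Its argument "commands" is a list of rows, each a list of 3 entries, a list of its own where there are three numbers: the shift along the world's x, y, z in mm, then the turn about the world's z in degrees, then the finger opening in mm, from 0 to 85.4. In form: [[[tx, ty, tz], roll, hand], ...]. A call has 1 to 20 rows; each row is the pose to reach, as a shift and turn from the pose commanded when the call began; what a row does not reach only later rows make up. A row lasts 1/10 s, in which the tool goes at most 50 mm and 8.59 degrees, less where a joint would pass 70% of its speed; a pose out of reach is approached as far as the arm can. A call with a gripper value outside its range is refused whole. The fingers move at their own pace and stop on an object; "squeeze" is the grip in N (left out, the last holds). Time passes only in rows, so rows that repeat a pose let the fingers close. It gives the time, the measured TCP pose, the force, the opening and the grip force at its end, in the units of the state.
- bot.state(): the state, without advancing time (a new reading comes with each control period).
- bot.snapshot(name): name is "scene" or "top" or "wrist"; returns the picture (384x512x3 uint8, red, green, blue); there is no depth.
- bot.camera_info(name): a dict with "fx", "fy", "cx", "cy" (pixels), "R" (3x3) and "t" (3): a world point X has camera coordinates R X + t; the wrist camera has in their place "hand_eye" (4x4, takes a point from camera to tool coordinates, whose origin is the TCP and whose axes are the flange's). Camera axes: x right, y down, z forward; pixel columns grow to the right and rows downward; lengths in m; the calibration is good to about 2 mm. The wrist camera is an equidistant fisheye: a pixel r from the principal point sees the ray r / f radians off the axis. A picture is of the moment at which its call begins: read the wrist's pose just before it. camera_info takes no time and is no camera call.
- bot.close_job(): hands the job in; it is judged then, once.
Trained networks look in the newest picture that a camera, given by its name, has taken for a name from the list of things; names that differ only in an ending like _2 or _b are one class to them, and where a whole thing is asked for, a point or a joint stands for the part that bears it (a point fixed in the world has none). Each returns a list of dicts, best first, with "confidence" (0 to 1); they miss things now and then, are a little off and sometimes report something else, mostly with a low value. They report only what shows in the picture. A call takes as long as a camera call. They do not tell look-alikes from the thing itself.
- bot.trace(camera, thing): "pixels" (384x512 bool, what is visible of it).
- bot.tip_of(camera, thing): "point" ([x, y, z] in m, in world coordinates, good to about 4 mm: a listed point, or the origin of a listed thing).
The state is a dict: "time": time; "qpos": joint angles; "joint_velocities": joint speeds; "tau": joint torques, N m; "position": TCP position; "eef_rot": TCP orientation; "ft_force": force on the tool from outside, world axes, zero at the start; "wrist_torque": the same for the moment, N m; "finger_gap": opening from 0.0 (shut) to 1.0 (fully open); "grasp_force": force on a finger pad.
Only numpy, scipy, OpenCV 4.12 (cv2) and the standard library are available. Lean on these libraries where they do the work, as an engineer would, in place of code of your own. Each camera call takes 0.05 s, during which the arm holds its last target. There are 200 camera calls.

## Working session

There is one attempt and no reset: what is moved stays moved. The work goes in short steps, Python scripts to look and compute and a tool call to move; the robot and the scene stay as the last step left them, time stands still between calls to the robot, and variables do not carry over. Pictures are saved under pics/ and viewed, at most 10 in all, crops included, and the job is handed in when it is done.

Besides the shell and the picture viewer there is one more tool, called as name([rows], argument=value, ...), one row to a line, values as JSON. move_arm: Moves the arm, as the interface text tells. Its arguments: {"type":"object","properties":{"commands":{"type":"array","items":{"type":"array"}},"squeeze":{"type":"number"}},"required":["commands"]}

```bash
mkdir -p pics; ls
python3 - <<'E'
from cell import bot
import cv2,numpy as np
s=bot.state();print({k:np.round(v,3).tolist() for k,v in s.items()})
a=bot.snapshot("scene");b=bot.snapshot("top")
cv2.imwrite("pics/s.png",a[...,::-1]);cv2.imwrite("pics/t.png",b[...,::-1])
for n in ["machine","lock_post","lock_grip","start_post","start_grip","tension_post","tension_grip","tension_tip","block","bin","spool","glue","jar","offcut","screwdriver"]:
  for c in ["top","scene"]:
    r=bot.tip_of(c,n)
    print(n,c,[(np.round(d["point"],3).tolist(),round(d["confidence"],2)) for d in r[:3]])
E
```

```text
pics
{'time': 0.0, 'qpos': [1.171, 0.125, 1.652, -0.0, 1.368, -0.083], 'joint_velocities': [0.002, 0.0, 0.0, -0.002, 0.0, 0.001], 'tau': [-0.003, -42.36, -36.545, -0.0, 0.007, 0.0], 'position': [0.202, 0.617, 0.23], 'eef_rot': [-3.139, -0.0, 2.825], 'ft_force': [-0.162, -0.182, -0.637], 'wrist_torque': [-0.014, 0.012, 0.034], 'grasp_force': 0.0, 'finger_gap': 1.0}
machine top [([0.6, -0.027, -0.001], 0.77)]
machine scene [([0.598, -0.03, 0.0], 0.92)]
lock_post top [([0.535, -0.021, 0.048], 0.84), ([0.513, -0.13, 0.099], 0.53), ([0.474, -0.349, 0.0], 0.36)]
lock_post scene [([0.53, -0.021, 0.05], 0.77), ([0.474, 0.377, -0.0], 0.24)]
lock_grip top [([0.695, -0.156, 0.047], 0.49), ([0.532, -0.021, 0.1], 0.45)]
lock_grip scene [([0.536, -0.024, 0.1], 0.6)]
start_post top [([0.514, -0.13, 0.052], 0.76), ([0.474, 0.373, 0.003], 0.7), ([0.703, -0.35, -0.001], 0.62)]
start_post scene [([0.518, -0.132, 0.052], 0.82)]
start_grip top [([0.516, -0.13, 0.097], 0.51), ([0.6, -0.026, -0.002], 0.47)]
start_grip scene []
tension_post top [([0.545, 0.085, 0.049], 0.54)]
tension_post scene [([0.543, 0.
[... 519 characters left out ...]
.6), ([0.543, 0.078, 0.102], 0.52)]
bin scene [([0.477, 0.374, -0.0], 0.61)]
spool top [([0.475, 0.368, 0.003], 0.43)]
spool scene [([0.476, -0.351, 0.0], 0.96)]
glue top [([0.692, -0.155, 0.051], 0.7)]
glue scene [([0.691, -0.156, 0.054], 0.79)]
jar top [([0.714, 0.085, 0.048], 0.59)]
jar scene [([0.708, 0.084, 0.05], 0.69), ([0.597, -0.03, -0.001], 0.46)]
offcut top [([0.464, -0.078, 0.047], 0.48)]
offcut scene [([0.706, 0.083, 0.05], 0.68), ([0.464, -0.075, 0.049], 0.56), ([0.598, -0.03, 0.0], 0.55)]
screwdriver top [([0.713, 0.087, 0.048], 0.69), ([0.474, 0.373, 0.002], 0.54), ([0.624, 0.084, 0.052], 0.51)]
screwdriver scene [([0.622, 0.079, 0.052], 0.66), ([0.693, -0.151, 0.052], 0.58)]
```

Run:
```python
import cv2,numpy as np
t=cv2.imread("pics/t.png");s=cv2.imread("pics/s.png")
cv2.imwrite("pics/both.png",np.vstack([cv2.resize(t,(800,600))]))
cv2.imwrite("pics/s2.png",cv2.resize(s,(800,600)))
```

```text
(no output)
```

View pics/both.png

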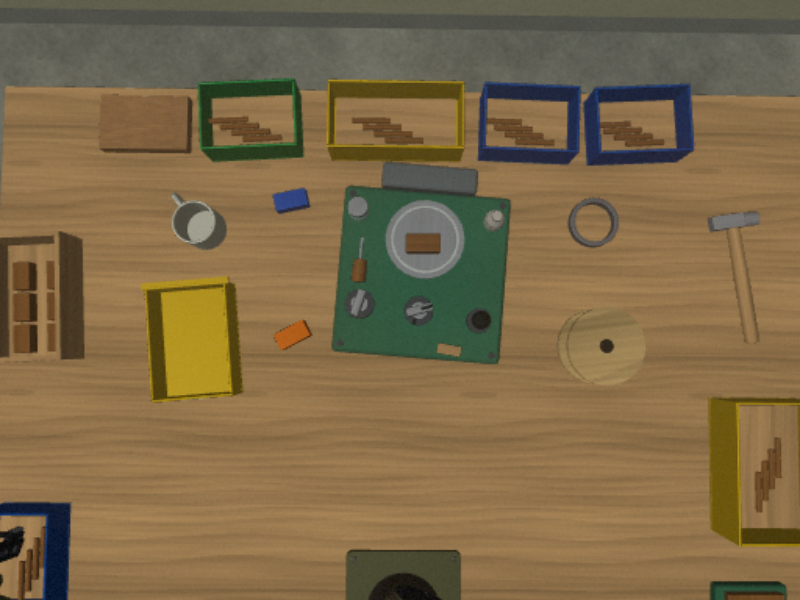

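View pics/s2.png

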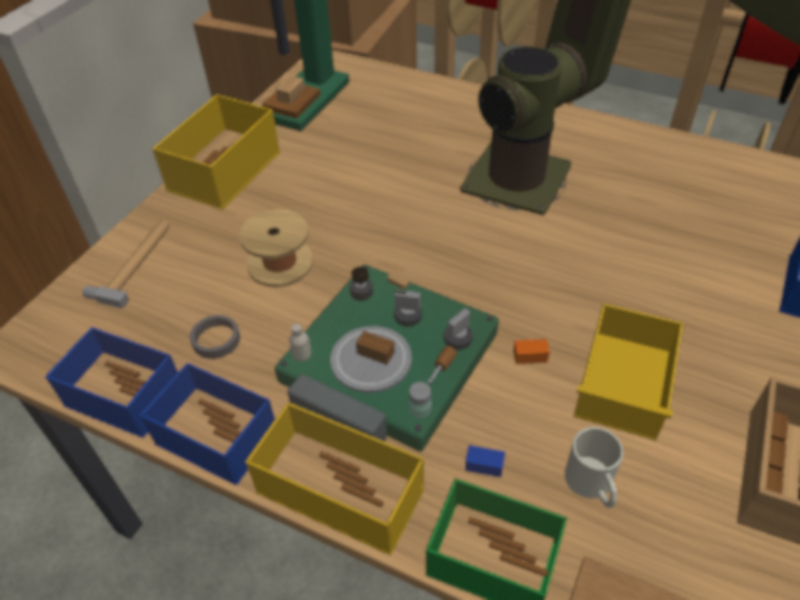

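The top view shows the brown block on the faceplate at (422,243). The lock knob, which has the black line, is in the middle at (419,310). The start knob is at (480,320), the tension knob at (360,303) and the empty yellow bin at (190,340).

```bash
cat > h.py <<'E'
from cell import bot
import cv2,numpy as np
from scipy.spatial.transform import Rotation as Ro
def pix2world(uv,z,name="top"):
    c=bot.camera_info(name);R,t=np.array(c["R"]),np.array(c["t"])
    uv=np.atleast_2d(uv).astype(float)
    d=np.c_[(uv[:,0]-c["cx"])/c["fx"],(uv[:,1]-c["cy"])/c["fy"],np.ones(len(uv))]@R
    o=-R.T@t
    return o+d*((z-o[2])/d[:,2])[:,None]
def tool(s):
    T=np.eye(4);T[:3,:3]=Ro.from_euler('xyz',s["eef_rot"]).as_matrix();T[:3,3]=s["position"];return T
def wpix2world(uv,z,s):
    c=bot.camera_info("wrist");T=tool(s)@np.array(c["hand_eye"])
    uv=np.atleast_2d(uv).astype(float)
    x=(uv[:,0]-c["cx"])/c["fx"];y=(uv[:,1]-c["cy"])/c["fy"];r=np.hypot(x,y)+1e-12
    d=np.c_[x/r*np.sin(r),y/r*np.sin(r),np.cos(r)]@T[:3,:3].T
    o=T[:3,3];return o+d*((z-o[2])/d[:,2])[:,None]
def world2w(P,s):
    c=bot.camera_info("wrist");T=np.linalg.inv(tool(s)@np.array(c["hand_eye"]))
    p=np.atleast_2d(P)@T[:3,:3].T+T[:3,3];rho=np.hypot(p[:,0],p[:,1])
    th=np.arctan2(rho,p[:,2]);return np.c_[c["cx"]+c["fx"]*th*p[:,0]/rho,c["cy"]+c["fy"]*th*p[:,1]/rho]
def ax(P):  # centre and long axis deg, of minAreaRect
    (c,(w,h),a)=cv2.minAreaRect((P[:,:2]*1000).astype(np.float32))
    if h>w:a+=90;w,h=h,w
    return np.round(c,1),round(w,1),round(h,1),round((a+90)%180-90,1)
def blobs(pix):
    n,l,st,ce=cv2.connectedComponentsWithStats(pix.astype(np.uint8))
    return [(l==i) for i in range(1,n) if st[i,4]>20]
E
python3 - <<'E'
from h import *
print(bot.camera_info("wrist"))
bot.snapshot("top")
for n,z in [("block",.102),("bin",.085),("machine",.05)]:
  for d in bot.trace("top",n)[:3]:
    v,u=np.nonzero(d["pixels"]);print(n,round(d["confidence"],2),ax(pix2world(np.c_[u,v],z)))
E
```

```text
{'fx': 297.3186396354542, 'fy': 297.3186396354542, 'cx': 258.92402331593746, 'cy': 196.4479828028301, 'hand_eye': array([[ 2.89941871e-04, -9.44648531e-01, -3.28083935e-01,
         8.38377950e-02],
       [ 9.99999900e-01,  3.85804888e-04, -2.27100967e-04,
         2.01427436e-04],
       [ 3.41106981e-04, -3.28083836e-01,  9.44648549e-01,
        -1.41876202e-01],
       [ 0.00000000e+00,  0.00000000e+00,  0.00000000e+00,
         1.00000000e+00]])}
block 0.71 (array([485. , 192.8]), 60.4, 32.2, -62.9)
block 0.67 (array([718. , 199.4]), 59.6, 37.6, -77.2)
block 0.53 (array([645.9, -29. ]), 56.6, 32.5, -89.5)
bin 0.73 (array([478.8, 365.8]), 209.5, 161.6, 6.8)
machine 0.9 (array([619.4, -28.7]), 349.3, 300.6, -4.3)
```

move_arm([
  [[446, -647, 0], -72, 60],
  [[446, -647, 0], -72, 60],
  [[446, -647, 0], -72, 60],
  [[446, -647, 0], -72, 60],
  [[446, -647, 0], -72, 60],
  [[446, -647, 0], -72, 60],
  [[446, -647, 0], -72, 60],
  [[446, -647, 0], -72, 60],
  [[446, -647, 0], -72, 60],
  [[446, -647, 0], -72, 60],
  [[446, -647, 0], -72, 60],
  [[446, -647, 0], -72, 60],
  [[446, -647, 0], -72, 60],
  [[446, -647, 0], -72, 60],
  [[446, -647, 0], -72, 60],
  [[446, -647, 0], -72, 60],
  [[446, -647, 0], -72, 60],
  [[446, -647, 0], -72, 60],
], squeeze=40)

```text
time: 3.6
position: [0.6485, -0.03, 0.2309]
eef_rot: [-3.141, -0.0, 1.567]
ft_force: [-0.6, 0.5, 0.3]
finger_gap: 0.704
grasp_force: 0.0
```

Run:
```python
from h import *
s=bot.state();print(s["time"],s["position"],s["eef_rot"],s["qpos"])
a=bot.snapshot("wrist");cv2.imwrite("pics/w1.png",cv2.resize(a[...,::-1],(800,600)))
for n,z in [("block",.102)]:
  for d in bot.trace("wrist",n)[:3]:
    v,u=np.nonzero(d["pixels"]);print(n,round(d["confidence"],2),ax(wpix2world(np.c_[u,v],z,s)))
for n in ["block","lock_post","lock_grip","start_grip","start_post","screwdriver"]:
    print(n,[(np.round(d["point"],3).tolist(),round(d["confidence"],2)) for d in bot.tip_of("wrist",n)[:3]])
```

```text
3.6 [ 0.64854303 -0.0299586   0.23093579] [-3.14074691e+00 -4.78871558e-04  1.56664095e+00] [-1.28971197e-01  1.22915322e-01  1.65192100e+00  3.77622057e-04
  1.36765513e+00 -1.24892372e-01]
block 0.75 (array([532.7, 149.2]), 37.1, 17.9, -10.7)
block 0.66 (array([649.6, -25.5]), 64.8, 32.2, -89.5)
block 0.57 (array([717.4, 148. ]), 23.9, 4.2, 6.2)
block [([0.644, -0.029, 0.069], 0.59), ([0.534, -0.021, 0.098], 0.46)]
lock_post [([0.534, -0.029, 0.047], 0.58)]
lock_grip [([0.644, -0.028, 0.075], 0.71), ([0.536, -0.021, 0.099], 0.65)]
start_grip [([0.518, -0.132, 0.095], 0.55)]
start_post [([0.515, -0.131, 0.05], 0.6), ([0.475, -0.345, -0.004], 0.35), ([0.701, -0.348, 0.002], 0.3)]
screwdriver [([0.622, 0.082, 0.049], 0.77), ([0.56, 0.075, 0.098], 0.38)]
```

View pics/w1.png

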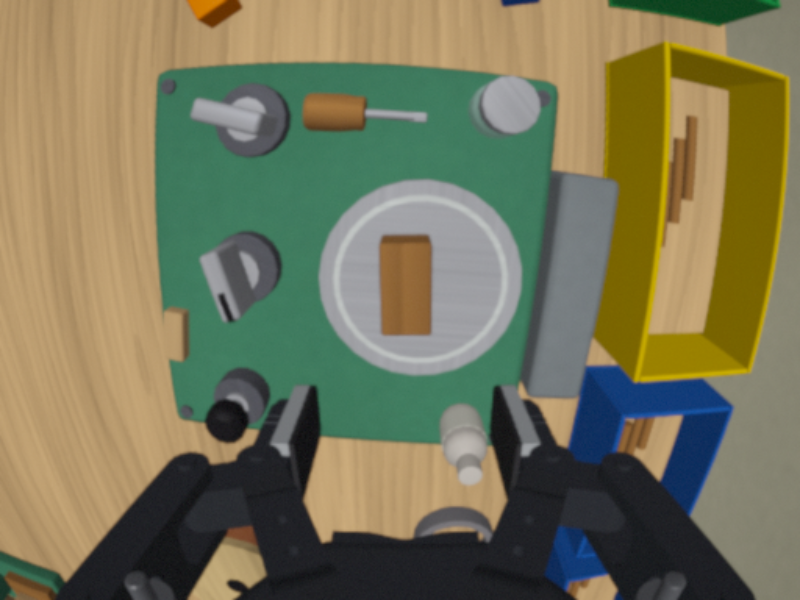

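move_arm([
  [[0, 1, -50], 0, 60],
  [[0, 1, -100], 0, 60],
  [[0, 1, -135], 0, 60],
  [[0, 1, -153], 0, 60],
  [[0, 1, -153], 0, 60],
  [[0, 1, -153], 0, 26],
  [[0, 1, -153], 0, 26],
  [[0, 1, -153], 0, 26],
  [[0, 1, -153], 0, 26],
  [[0, 1, -153], 0, 26],
  [[0, 1, -153], 0, 26],
  [[0, 1, -130], 0, 26],
  [[0, 1, -60], 0, 26],
  [[0, 1, 0], 0, 26],
  [[0, 1, 0], 0, 26],
], squeeze=40)

```text
time: 5.5
position: [0.65, -0.0285, 0.2373]
eef_rot: [3.135, 0.001, 1.568]
ft_force: [0.7, -0.2, -0.4]
finger_gap: 0.365
grasp_force: 39.9
```

move_arm([
  [[-174, 403, 0], 7, 26],
  [[-174, 403, 0], 7, 26],
  [[-174, 403, 0], 7, 26],
  [[-174, 403, 0], 7, 26],
  [[-174, 403, 0], 7, 26],
  [[-174, 403, 0], 7, 26],
  [[-174, 403, 0], 7, 26],
  [[-174, 403, 0], 7, 26],
  [[-174, 403, 0], 7, 26],
  [[-174, 403, 0], 7, 26],
  [[-174, 403, -50], 7, 26],
  [[-174, 403, -100], 7, 26],
  [[-174, 403, -150], 7, 26],
  [[-174, 403, -190], 7, 26],
  [[-174, 403, -211], 7, 26],
  [[-174, 403, -211], 7, 26],
  [[-174, 403, -211], 7, 60],
  [[-174, 403, -211], 7, 60],
  [[-174, 403, -211], 7, 60],
  [[-174, 403, -190], 7, 60],
])

```text
time: 7.5
position: [0.4728, 0.3733, 0.0393]
eef_rot: [-3.137, 0.002, 1.69]
ft_force: [-0.5, -1.1, 0.1]
finger_gap: 0.7
grasp_force: 0.0
```

move_arm([
  [[0, 0, 50], 0, 60],
  [[0, 0, 100], 0, 60],
  [[0, 0, 150], 0, 60],
  [[60, -395, 170], 3, 60],
  [[60, -395, 170], 3, 60],
  [[60, -395, 170], 3, 60],
  [[60, -395, 170], 3, 60],
  [[60, -395, 170], 3, 60],
  [[60, -395, 170], 3, 60],
  [[60, -395, 170], 3, 60],
  [[60, -395, 170], 3, 60],
  [[60, -395, 170], 3, 60],
  [[60, -395, 170], 3, 60],
])

```text
time: 8.8
position: [0.5346, -0.0214, 0.212]
eef_rot: [3.14, -0.0, 1.74]
ft_force: [0.3, 0.4, -0.3]
finger_gap: 0.703
grasp_force: 0.0
```

Run:
```python
from h import *
s=bot.state();print(s["time"],s["position"],s["eef_rot"])
a=bot.snapshot("wrist");cv2.imwrite("pics/w2raw.png",a[...,::-1]);cv2.imwrite("pics/w2.png",cv2.resize(a[...,::-1],(800,600),interpolation=cv2.INTER_CUBIC))
for n in ["lock_post","lock_grip","start_grip","start_post","block"]:
    print(n,[(np.round(d["point"],4).tolist(),round(d["confidence"],2)) for d in bot.tip_of("wrist",n)[:3]])
bot.snapshot("top")
print([(np.round(d["point"],3).tolist(),round(d["confidence"],2)) for d in bot.tip_of("top","block")[:4]])
np.save("s2.npy",np.r_[s["position"],s["eef_rot"]])
```

```text
8.8 [ 0.53464538 -0.02141865  0.21201952] [ 3.14046682e+00 -8.80540758e-05  1.73988143e+00]
lock_post [([0.5342, -0.0259, 0.0494], 0.64)]
lock_grip [([0.5145, -0.1288, 0.0954], 0.48), ([0.5972, -0.0267, 0.003], 0.17)]
start_grip [([0.5158, -0.1302, 0.0981], 0.64)]
start_post [([0.5158, -0.131, 0.0524], 0.61)]
block [([0.7319, 0.2079, 0.0013], 0.76), ([0.5333, -0.0256, 0.048], 0.34)]
[([0.739, 0.209, -0.001], 0.71), ([0.487, 0.199, 0.0], 0.71), ([0.473, 0.371, 0.004], 0.59)]
```

View pics/w2.png

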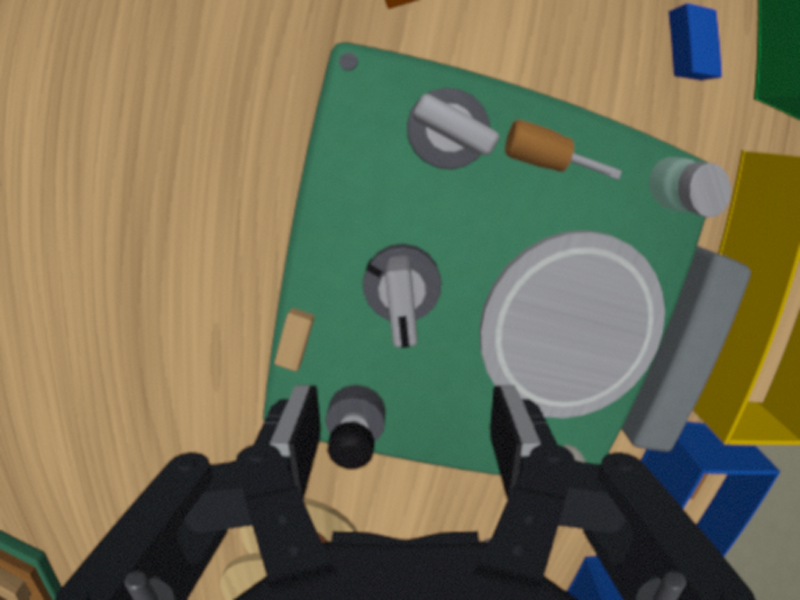

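The wrist view shows the lock bar from (399,258) to (405,346), with its black line at the lower end. The collar line is at about (371,266)–(383,273). I'll turn these pixels into angles.

Run:
```python
from h import *
p=np.load("s2.npy");s={"position":p[:3],"eef_rot":p[3:]}
a=cv2.imread("pics/w2raw.png")
c=a[145:235,210:300]
cv2.imwrite("pics/w2c.png",cv2.resize(c,(720,720)[::1],interpolation=cv2.INTER_CUBIC)[0:600])
k=1/1.5625
def ang(A,B): d=(B-A)[:2];return np.degrees(np.arctan2(d[1],d[0]))
# dark pixels
g=a.max(2)
ys,xs=np.nonzero(g[195:230,240:275]<45);ys+=195;xs+=240
P=wpix2world(np.c_[xs,ys],.1135,s);print("line on knob",len(xs),P.mean(0),ax(P))
ys,xs=np.nonzero(g[160:185,230:252]<40);ys+=160;xs+=230
P=wpix2world(np.c_[xs,ys],.066,s);print("collar",len(xs),P.mean(0),ax(P))
print(g[165:182,230:252])
```

```text
line on knob 52 [ 0.53723302 -0.03511934  0.1135    ] (array([537.2, -35.2]), 16.2, 2.5, -75.0)
collar 25 [ 0.51448915 -0.01512084  0.066     ] (array([514.4, -15.1]), 8.1, 2.9, -25.3)
[[122 123 122 121 120 119 107  88  77  71  79  86  89  85  87  87  87  85
   89  96 105 108]
 [122 121 121 121 119 112  89  65  66  75  83  86  87  87  87  86  87  87
   93 105 109 111]
 [123 122 122 121 115  98  69  58  72  81  84  85  86  86  85  85  87  87
   97 106 109 109]
 [123 123 122 120 109  81  52  61  77  83  85  84  84  86  85  87  84  90
   98 108 111 112]
 [122 122 121 117  98  64  40  51  67  76  81  84  85  86  86  84  86  92
  101 112 112 114]
 [122 123 121 114  89  52  32  35  45  57  70  77  82  85  84  85  88  94
  104 111 115 115]
 [121 123 119 108  78  44  32  31  30  36  50  64  74  79  83  84  88  97
  106 112 116 115]
 [123 121 120 104  73  43  33  29  28  30  33  41  55  65  75  81  87  96
  108 113 119 119]
 [121 122 118 102  76  56  44  35  30  27  29  30  31  45  60  75  86 101
  117 128 134 135]
 [121 121 115 100  81  74  66  54  41  33  25  27  30  36  56  73  91 115
  133 146 151 151]
 [121 120 111  93  79  83  80  72  59  47  37  32  28  45  65  86 103 125
  143 152 155 155]
 [121 118 106  86  82  86  84  83  77  70  59  45  43  61  85 107 119 128
  143 151 155 157]
 [119 115 102  84  84  84  85  84  83  82  79  67  64  79 110 131 132 133
  140 150 154 156]
 [119 111  96  84  87  84  87  84  84  86  83  81  81  96 126 144 138 133
  140 148 153 155]
 [118 111  94  85  88  88  86  86  87  84  84  86  91 111 139 148 140 134
  138 147 153 155]
 [118 109  95  86  86  87  86  87  87  86  85  85  93 124 147 150 142 133
  139 145 151 155]
 [118 109  93  83  87  88  89  85  87  89  87  87 102 132 150 153 144 135
  136 144 152 154]]
```

View pics/w2c.png

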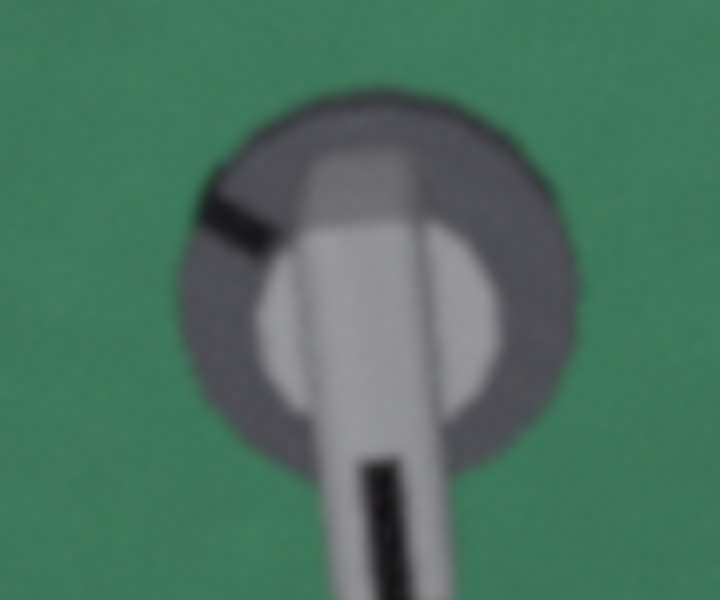

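The collar line points to about 157° and the knob line to about -75°. The clockwise turn needed is therefore about 128°. I'll grip the bar with the tool's closing line at 15°.

move_arm([
  [[-1, -1, -40], 5, 50],
  [[-1, -1, -80], 5, 50],
  [[-1, -1, -110], 5, 50],
  [[-1, -1, -127], 5, 50],
  [[-1, -1, -127], 5, 50],
  [[-1, -1, -127], 5, 8],
  [[-1, -1, -127], 5, 8],
  [[-1, -1, -127], 5, 8],
  [[-1, -1, -127], 5, 8],
  [[-1, -1, -127], 5, 8],
  [[-1, -1, -127], 5, 8],
  [[-1, -1, -127], 5, 8],
], squeeze=40)

```text
time: 10.4
position: [0.533, -0.0219, 0.0864]
eef_rot: [-3.14, 0.001, 1.831]
ft_force: [-7.4, -1.8, 6.6]
finger_gap: 0.159
grasp_force: 39.9
```

move_arm([
  [[-1, 0, 0], -6, 8],
  [[-1, 0, 0], -14, 8],
  [[-1, 0, 0.5], -22, 8],
  [[-1, 0, 1], -30, 8],
  [[-1, 0, 1], -38, 8],
  [[-1, 0, 1], -46, 8],
  [[-1, 0, 1.5], -54, 8],
  [[-1, 0, 1.5], -62, 8],
  [[-1, 0, 2], -70, 8],
  [[-1, 0, 2], -78, 8],
  [[-1, 0, 2.5], -86, 8],
  [[-1, 0, 2.5], -94, 8],
  [[-1, 0, 3], -102, 8],
  [[-1, 0, 3], -110, 8],
  [[-1, 0, 3], -116, 8],
  [[-1, 0, 3], -116, 8],
  [[-1, 0, 3], -116, 8],
])

```text
time: 12.1
position: [0.5343, -0.0234, 0.0897]
eef_rot: [3.138, -0.005, -0.195]
ft_force: [1.6, -5.7, -0.1]
finger_gap: 0.153
grasp_force: 39.4
```

move_arm([
  [[0, 0, 0], 0, 50],
  [[0, 0, 0], 0, 50],
  [[0, 0, 0], 0, 50],
  [[0, 0, 40], 0, 50],
  [[0, 0, 80], 0, 50],
  [[-40, 0, 105], 0, 50],
  [[-85, 0, 105], 0, 50],
  [[-125, 0, 105], 0, 50],
  [[-125, 0, 105], 0, 50],
  [[-125, 0, 105], 0, 50],
])

```text
time: 13.1
position: [0.4073, -0.0212, 0.1927]
eef_rot: [-3.141, -0.002, -0.195]
ft_force: [0.4, 0.1, 0.1]
finger_gap: 0.582
grasp_force: 0.0
```

Run:
```python
from h import *
s=bot.state();print(s["time"],s["position"],s["eef_rot"])
a=bot.snapshot("wrist");cv2.imwrite("pics/w3raw.png",a[...,::-1])
np.save("s3.npy",np.r_[s["position"],s["eef_rot"]])
u,v=world2w([.534,-.023,.1],s)[0];print(u,v)
u,v=int(u),int(v);x0,y0=max(u-40,0),max(v-35,0)
print(x0,y0);c=a[y0:y0+70,x0:x0+80,::-1];cv2.imwrite("pics/w3c.png",cv2.resize(c,None,fx=8,fy=8,interpolation=cv2.INTER_CUBIC))
for n in ["lock_post","lock_grip","start_grip","start_post"]:
    print(n,[(np.round(d["point"],4).tolist(),round(d["confidence"],2)) for d in bot.tip_of("wrist",n)[:3]])
```

```text
13.1 [ 0.40731275 -0.02122302  0.19274335] [-3.14138323e+00 -2.12279518e-03 -1.94630921e-01]
229.44993906200855 48.73044981595095
189 13
lock_post [([0.5339, -0.026, 0.0471], 0.72)]
lock_grip [([0.5338, -0.0186, 0.1002], 0.72)]
start_grip [([0.5167, -0.1299, 0.0976], 0.83)]
start_post [([0.516, -0.1288, 0.0535], 0.84)]
```

View pics/w3c.png

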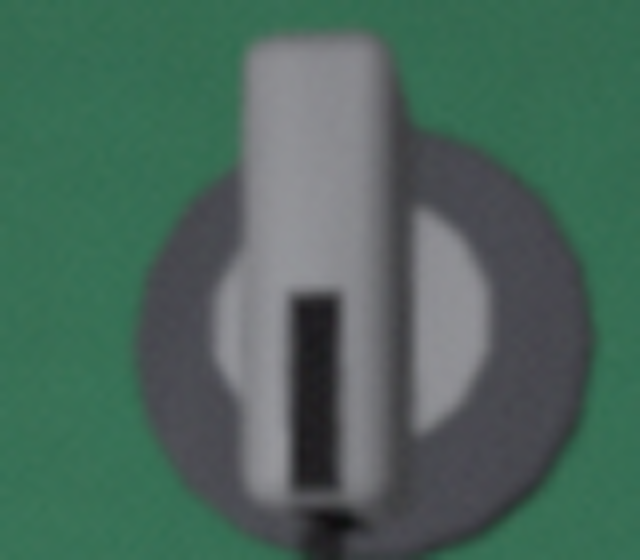

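The bar's line runs from (316,295) to (316,490) and the collar line emerges at about (330,520). They look nearly aligned, so I'll quantify the difference.

Run:
```python
from h import *
p=np.load("s3.npy");s={"position":p[:3],"eef_rot":p[3:]}
a=cv2.imread("pics/w3raw.png");x0,y0=189,13
W=lambda x,y,z:wpix2world([(x0+(x-3.5)/8,y0+(y-3.5)/8)],z,s)[0]
def ang(d):return np.degrees(np.arctan2(d[1],d[0]))
for z in (.114,.117):
  A,B=W(316,295,z),W(316,490,z);L1,L2=W(246,80,z),W(248,480,z);R1,R2=W(383,80,z),W(386,480,z)
  print(z,"line",A,B,ang(B-A),np.linalg.norm(B-A),"edges",ang(L2-L1),ang(R2-R1),"width",np.linalg.norm(L1-R1))
g=a.max(2);print(g[72:92,218:242])
# circle fit of collar top edge: crop points left/right/low arc
C=np.array([W(x,y,.066) for x,y in [(137,340),(150,440),(205,520),(590,340),(575,440),(520,520),(545,205)]])[:,:2]
from scipy.optimize import least_squares
r=least_squares(lambda q:np.hypot(*(C-q).T)-.026,[.534,-.023]);print("centre",r.x,r.fun)
u=world2w(np.r_[r.x,.066],s);print(u)
for th in (-24,-20,-16,-12):
  d=-np.array([np.cos(np.radians(th)),np.sin(np.radians(th))])
  print(th,world2w(np.r_[r.x+d*.026,.066],s),world2w(np.r_[r.x+d*.026,.05],s))
```

```text
0.114 line [ 0.5311195  -0.02277886  0.114     ] [ 0.51302609 -0.01916155  0.114     ] 168.69425663092008 0.01845146859156507 edges 169.1573993110711 169.28078021742854 width 0.012547399681843865
0.117 line [ 0.53057076 -0.02298001  0.117     ] [ 0.51272317 -0.01941185  0.117     ] 168.69425663092017 0.018200770079499117 edges 169.15739931107112 169.28078021742857 width 0.012376919244748794
[[ 88 108 133 144 150 150 133  81  40  36  35  35  48  88 123 134 130 120
  107  88  73  66  71  76]
 [ 84 101 126 139 143 141 127  83  49  45  44  46  54  82 119 128 125 116
  101  83  72  68  73  77]
 [ 84  95 115 130 134 133 122  94  74  73  72  74  76  90 114 122 118 107
   94  77  68  66  72  76]
 [ 84  86  98 111 116 119 114 100  92  91  89  86  85  90 101 106 104  94
   83  70  69  68  73  76]
 [ 85  84  87  92  97  98  96  84  73  67  62  59  57  62  70  84  86  82
   77  71  68  70  73  80]
 [ 83  84  84  82  83  86  86  76  65  49  36  25  28  30  37  57  70  76
   77  75  71  74  79  81]
 [ 85  84  83  84  83  81  84  80  71  55  38  28  18  16  21  39  52  66
   76  77  79  79  82  81]
[... 1048 characters left out ...]
 113 113 112 113 113 113 113 113 114
  114 112 112 113 112 111]
 [112 113 113 113 113 115 114 113 112 112 111 113 114 114 113 112 113 114
  114 114 113 115 112 111]
 [114 112 112 114 114 114 113 113 114 112 113 114 113 112 114 114 115 114
  114 115 113 113 114 113]]
centre [ 0.53253606 -0.02338513] [-6.62030650e-04 -3.41604690e-04 -5.21048473e-05 -9.49125308e-04
 -2.93181666e-04  2.82867645e-04  2.13753477e-05]
[[233.90360024  56.25721189]]
-24 [[227.52257397  84.11269143]] [[229.27818735  84.86754293]]
-20 [[229.52224469  84.43881009]] [[231.1670891   85.17846662]]
-16 [[231.54499912  84.6302774 ]] [[233.077575    85.36204575]]
-12 [[233.5810707   84.68603462]] [[235.00042629  85.41728262]]
```

Run:
```python
from h import *
p=np.load("s2.npy");s={"position":p[:3],"eef_rot":p[3:]}
g=cv2.imread("pics/w2raw.png").max(2).astype(float)
pts=[]
for u in range(237,243):
    v=np.arange(168,178);w=np.clip(75-g[168:178,u],0,None);pts.append((u,(v*w).sum()/w.sum()))
P=wpix2world(pts,.066,s)[:,:2];k=np.polyfit(P[:,0],P[:,1],1);print("w2 line",np.degrees(np.arctan(k[0])),P[[0,-1]], "y at .533:",np.polyval(k,.533))
# collar circle in w2 from crop pts (left/right/top-face edge)
C=np.array([wpix2world([(210+(x-3.5)/8,145+(y-3.5)/8)],.066,s)[0] for x,y in [(181,300),(195,380),(240,440),(577,300),(560,380),(520,430),(380,100),(290,120),(470,120)]])[:,:2]
from scipy.optimize import least_squares
r=least_squares(lambda q:np.hypot(*(C-q).T)-.026,[.534,-.023]);print("centre",r.x,np.round(r.fun,4))
m=P.mean(0)-r.x;print("via centre",np.degrees(np.arctan2(m[1],m[0])))
p=np.load("s3.npy");s={"position":p[:3],"eef_rot":p[3:]}
g=cv2.imread("pics/w3raw.png").max(2).astype(float)
for v in (79,80,81,82):
    u=np.arange(224,236);w=np.clip(65-g[v,224:236],0,None);q=wpix2world([((u*w).sum()/w.sum(),v)],.066,s)[0,:2]
    for c in ([.53254,-.02339],r.x):
        d=q-c;print(v,q,np.degrees(np.arctan2(d[1],d[0])),np.hypot(*d))
```

```text
w2 line -22.267504851650937 [[ 0.51116957 -0.01299125]
 [ 0.51658223 -0.01521297]] y at .533: -0.02207542553289693
centre [ 0.53249345 -0.02069871] [-0.0012 -0.0003 -0.0002 -0.0008 -0.0004 -0.0007 -0.0003 -0.0005 -0.0002]
via centre 160.88434251523174
79 [ 0.5128724  -0.01583604] 158.9891376356664 0.021068381138853426
79 [ 0.5128724  -0.01583604] 166.08086163559742 0.020214623795587895
80 [ 0.51215669 -0.01486606] 157.3061939196305 0.022093822973909615
80 [ 0.51215669 -0.01486606] 163.99693969229443 0.021156647814306824
81 [ 0.51129724 -0.01453966] 157.38200481167073 0.023012675850171905
81 [ 0.51129724 -0.01453966] 163.7975552718607 0.02207290411414304
82 [ 0.51030208 -0.01482161] 158.92804747604316 0.023831543787377535
82 [ 0.51030208 -0.01482161] 165.166471643778 0.022956420521290953
```

move_arm([
  [[45, 0, 0], 0, 50],
  [[85, 0, 0], 0, 50],
  [[125, -1, -10], 0, 50],
  [[125, -1, -50], 0, 50],
  [[125, -1, -85], 0, 50],
  [[125, -1, -105], 0, 50],
  [[125, -1, -105], 0, 50],
  [[125, -1, -105], 0, 8],
  [[125, -1, -105], 0, 8],
  [[125, -1, -105], 0, 8],
  [[125, -1, -105], 0, 8],
  [[125, -1, -105], 0, 8],
  [[125, -1, -105], 0, 8],
  [[125, -1, -105], -5, 8],
  [[125, -1, -105], -10, 8],
  [[125, -1, -105], -10, 8],
  [[125, -1, -105], -10, 8],
  [[125, -1, -105], -10, 50],
  [[125, -1, -105], -10, 50],
  [[125, -1, -105], -10, 50],
])

```text
time: 15.35
position: [0.532, -0.0219, 0.0868]
eef_rot: [-3.141, 0.001, -0.369]
ft_force: [0.5, 0.2, 0.1]
finger_gap: 0.588
grasp_force: 0.0
```

move_arm([
  [[0, 0, 40], 0, 50],
  [[0, 0, 80], 0, 50],
  [[-45, 0, 105], 0, 50],
  [[-90, 5, 105], 0, 50],
  [[-135, 15, 105], 0, 50],
  [[-150, 25, 105], 0, 50],
  [[-150, 25, 105], 0, 50],
  [[-150, 25, 105], 0, 50],
])

```text
time: 16.15
position: [0.3828, 0.0027, 0.1924]
eef_rot: [-3.141, -0.001, -0.369]
ft_force: [0.5, -0.8, 0.0]
finger_gap: 0.584
grasp_force: 0.0
```

Run:
```python
from h import *
s=bot.state();print(s["time"],s["position"],s["eef_rot"],s["ft_force"])
a=bot.snapshot("wrist");cv2.imwrite("pics/w4raw.png",a[...,::-1])
np.save("s4.npy",np.r_[s["position"],s["eef_rot"]])
u,v=world2w([.534,-.023,.1],s)[0];print(u,v)
u,v=int(u),int(v);x0,y0=max(u-40,0),max(v-30,0)
print(x0,y0);c=a[y0:y0+75,x0:x0+80,::-1];cv2.imwrite("pics/w4c.png",cv2.resize(c,None,fx=8,fy=8,interpolation=cv2.INTER_CUBIC))
```

```text
16.15 [0.38280195 0.00273765 0.19239606] [-3.14123281e+00 -9.78810925e-04 -3.68527772e-01] [ 0.48199441 -0.7546654   0.00659216]
219.82999831226414 17.973148783015546
179 0
```

View pics/w4c.png

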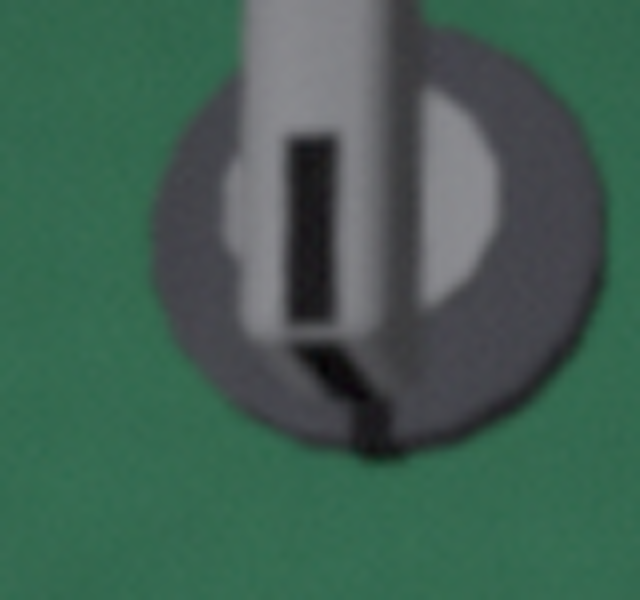

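The knob's line continues down its end face, from (310,345) to (365,400). It meets the collar line at (370,405)–(378,455), so this is a direct check of the alignment.

Run:
```python
from h import *
p=np.load("s4.npy");s={"position":p[:3],"eef_rot":p[3:]}
W=lambda x,y,z:wpix2world([(179+(x-3.5)/8,(y-3.5)/8)],z,s)[0]
ang=lambda d:np.degrees(np.arctan2(d[1],d[0]))
z=.1155
A,B=W(313,140,z),W(310,318,z);print("top line",A,B,ang(B-A))
d=(B-A)[:2]/np.linalg.norm((B-A)[:2]);c1=B[:2]-d*.0225;print("axis from bar",c1)
C=np.array([W(x,y,.066) for x,y in [(153,240),(165,310),(205,370),(255,415),(605,230),(590,300),(550,360),(500,405),(440,435)]])[:,:2]
from scipy.optimize import least_squares
r=least_squares(lambda q:np.hypot(*(C-q[:2]).T)-.026,[.534,-.023]);print("collar centre",r.x,np.round(r.fun,4))
for q in [(371,410),(373,425),(374,435)]:
  Q=W(*q,.066)[:2];print(Q,[round(ang(Q-c),1) for c in (c1,r.x,(c1+r.x)/2)])
```

```text
top line [ 0.53058237 -0.02213969  0.1155    ] [ 0.51438914 -0.01570983  0.1155    ] 158.3434182278609
axis from bar [ 0.53530093 -0.02401329]
collar centre [ 0.53411649 -0.02405337] [-0.0007 -0.0004 -0.0004  0.0003 -0.0008 -0.0004 -0.0003  0.0001  0.0005]
[ 0.51339549 -0.01535176] [np.float64(158.4), np.float64(157.2), np.float64(157.8)]
[ 0.51168415 -0.01492787] [np.float64(159.0), np.float64(157.9), np.float64(158.4)]
[ 0.5105599  -0.01461153] [np.float64(159.2), np.float64(158.2), np.float64(158.7)]
```

The knob line is at about 158.5° and the collar line at about 158.3°, so the lock is aligned. Next is the start knob at (0.516, -0.1305).

move_arm([
  [[133, -133, 0], 0, 55],
  [[133, -133, 0], 0, 55],
  [[133, -133, 0], 0, 55],
  [[133, -133, 0], 0, 55],
  [[133, -133, 0], 0, 55],
  [[133, -133, -40], 0, 55],
  [[133, -133, -80], 0, 55],
  [[133, -133, -107], 0, 55],
  [[133, -133, -107], 0, 55],
  [[133, -133, -107], 0, 24],
  [[133, -133, -107], 0, 24],
  [[133, -133, -107], 0, 24],
  [[133, -133, -107], 0, 24],
  [[133, -133, -107], 0, 24],
  [[133, -133, -107], 0, 24],
], squeeze=60)

```text
time: 17.7
position: [0.5171, -0.13, 0.0874]
eef_rot: [-3.14, -0.004, -0.369]
ft_force: [1.9, 6.2, 0.4]
finger_gap: 0.345
grasp_force: 59.9
```

move_arm([
  [[0, 0, 5], 0, 24],
  [[0, 0, 10], 0, 24],
  [[0, 0, 15], 0, 24],
  [[0, 0, 18.5], 0, 24],
  [[0, 0, 18.5], 0, 24],
  [[0, 0, 18.5], 0, 24],
])

```text
time: 18.3
position: [0.517, -0.13, 0.104]
eef_rot: [-3.14, -0.005, -0.369]
ft_force: [8.2, 2.5, -9.3]
finger_gap: 0.34
grasp_force: 59.8
```

Run:
```python
from h import *
s=bot.state();print(s["position"],s["ft_force"],s["finger_gap"],s["grasp_force"])
a=bot.snapshot("wrist");cv2.imwrite("pics/w5.png",cv2.resize(a[...,::-1],(800,600)))
```

```text
[ 0.5169945  -0.12998501  0.10404849] [ 8.16812284  2.47338065 -9.25053808] 0.34039581895708454 59.835861136725725
```

move_arm([
  [[0, 0, -6], 0, 24],
  [[0, 0, -12], 0, 24],
  [[0, 0, -18], 0, 24],
  [[0, 0, -18.5], 0, 24],
  [[0, 0, -18.5], 0, 24],
  [[0, 0, -18.5], 0, 55],
  [[0, 0, -18.5], 0, 55],
  [[0, 0, -18.5], 0, 55],
  [[0, 0, -18.5], 0, 55],
  [[0, 0, 20], 0, 55],
  [[0, 0, 60], 0, 55],
  [[0, 0, 90], 0, 55],
  [[-45, 0, 90], 0, 55],
  [[-90, 0, 90], 0, 55],
  [[-130, 30, 90], 0, 55],
  [[-130, 70, 90], 0, 55],
  [[-130, 110, 90], 0, 55],
  [[-130, 133, 90], 0, 55],
  [[-130, 133, 90], 0, 55],
])

```text
time: 20.25
position: [0.3852, 0.0044, 0.194]
eef_rot: [-3.141, -0.001, -0.365]
ft_force: [-1.3, -0.5, 0.3]
finger_gap: 0.643
grasp_force: 0.0
```

Run:
```python
from h import *
s=bot.state();print(s["time"],s["position"],s["ft_force"])
a=bot.snapshot("wrist");t=bot.snapshot("top")
cv2.imwrite("pics/f.png",np.hstack([cv2.resize(a[0:200,130:330,::-1],(400,400)),cv2.resize(t[40:290,80:330,::-1],(400,400))]))
print([(np.round(d["point"],4).tolist(),round(d["confidence"],2)) for d in bot.tip_of("wrist","start_grip")[:3]])
```

```text
20.25 [0.38520963 0.00441821 0.19397478] [-1.26697349 -0.50134935  0.27104876]
[([0.5178, -0.126, 0.0973], 0.57)]
```

View pics/f.png

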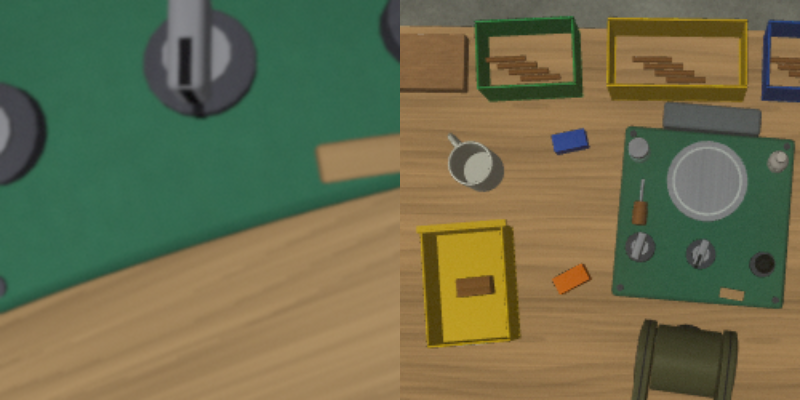

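The block lies in the yellow bin at (474,287). The knob and collar lines meet at (190,95), the start knob is back at rest, and nothing else has moved.

```bash
python3 -c "
from cell import bot
print(bot.close_job())"
```

```text
the job is handed in; nothing more can be done
None
```

The job is handed in at about 20 s: the block is in the yellow bin, the lock is released with its lines aligned to within about 1°, and the start knob was then pulled out about 18 mm and let back to rest; the judge returned no verdict.

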